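# Set the block heater by its thumbwheel

## Robot

A 7-joint arm with a two-finger parallel gripper is mounted at the origin on the work surface. World frame = base frame: x ahead of the robot, y to its left, z up, the work surface at z = 0. Lengths are in m, angles in degrees, forces in N, time in s.
With the tool pointing down it reaches from about 0.4 to 0.85 m from the base axis. Payload 10.4 kg.
Tool frame: the origin (TCP) lies midway between the tips of the shut fingers; the grasp point (between the pads) lies 19 mm behind it; y points along the fingers, x is the direction in which the jaws open and shut, and the axes are right-handed (so a half turn about y gives the same grasp; the last joint's range is limited). The gripper opens to 87 mm and grips with 3 to 60 N. Pads are 19 mm wide; open, the fingers measure 117 mm over their backs; the gripper's body (75 mm by 190 mm) begins 51 mm behind the grasp point.
Start: joints at [74.622, 19.034, -3.707, 83.658, 1.238, 77.344, -5.071], TCP at [0.152, -0.606, 0.223] pointing down, gripper open.
Joint ranges: [-148.97, 148.97], [-28.65, 121.19], [-84.17, 76.75], [9.2, 138.47], [-72.65, 252.65], [3.7, 117.97], [-149.18, 149.18]. Speed limits (degrees/s): [127.2, 127.2, 159.86, 159.86, 180, 180, 180].

## Interface

Orientations are given as [roll, pitch, yaw] about the fixed x, y, z axes, in that order (R = Rz(yaw) Ry(pitch) Rx(roll)).
In Python, from bench import env gives the robot as it stands. Calls block until the motion is done:
- env.movep(position, orientation): joint-space move of the TCP to a pose.
- env.move_linear(position, ori=None, feed=0.15): straight line of the TCP; ori=None keeps the orientation; feed is the mean speed in m/s.
- env.move_j(angles): joint-space move.
- env.command_gripper(opening): opening from 0.0 (shut) to 1.0 (fully open); the grip force is fixed at half the most; returns when the fingers have stopped.
- env.dwell(seconds).
- env.ik(position, orientation): joint angles nearest the present ones, or None.
- env.grab_frame(name): name is "scene" or "top"; returns a dict with "frame" (400x640x3 uint8, red, green, blue), "depth" (400x640 float32, m along the optical axis (not along the pixel's ray), 0 where there is no reading), "vfov" (degrees; the focal length in pixels is half the picture's height over the tangent of half this angle, whatever the lens; pixels are square), "cx", "cy" (the principal point, pixels), "distortion" ([k1, k2, p1, p2, k3] as OpenCV has them; the pictures are not rectified), "eye" and "orientation" of the camera in the world. Camera axes: x right, y up, looking along -z (the intrinsics and any distortion apply to the point x, -y, -z); pixel columns grow to the right and rows downward; lengths in m; the calibration is good to about 2 mm. A picture is of the moment at which its call begins.
A pose or a line that the arm cannot do raises env.IKError and nothing moves.
- env.hand_in(): hands the job in, once; it reports no verdict.
Readings, each from a call of its own:
- env.read_t(): time.
- env.read_joint_pos(): joint angles.
- env.read_joint_velocities(): joint speeds.
- env.read_tau(): joint torques, N m.
- env.read_tool_pos(): TCP position.
- env.read_tcp_rot(): TCP orientation.
- env.read_wrist_force(): force on the tool from outside, world axes, zero at the start.
- env.read_torque(): the same for the moment, N m.
- env.read_opening(): opening from 0.0 (shut) to 1.0 (fully open).
Only numpy, scipy, OpenCV 4.12 (cv2) and the standard library are available. Lean on these libraries where they do the work, as an engineer would, in place of code of your own. Each camera call takes 0.05 s, during which the arm holds its last target.

## Task

On the heater that holds the yellow tube block, roll the black thumbwheel with a fingertip until the red pointer stands at the middle of the green clip on the scale beside it, then let go. Leave the setting of the other heater, the one with the blue block, as it is.

Things in the scene. Friction and masses are not known exactly. Their poses are not given: they have to be found in the camera images.
- yellow_rim (a point): Crown of the black ribbed thumbwheel, 80 mm across, 16 wide, sunk in the yellow-block heater's deck (80 mm above bench): 12 mm stand proud, 57 along y. z up, y: rolling direction, x: axle, towards tubes (33 mm off, 21 over deck). Sprung axle: yields 1.2 N/mm after 1 N, at most 8 mm (point stays). Pressed 4 to 6 mm by shut fingers dragged along y, it follows by friction (1 N at rim) and stays put.
- yellow_pointer (a point): Middle of the red pointer, 8 mm wide, in the 128 mm black scale slot of the yellow-block heater, 28 mm to -x (robot side) of the wheel, flush with the deck, not to be pushed itself (dips while the wheel is pressed). Axes as yellow_rim. Geared to the wheel: it slides along y as far as the crown of the rim is rolled, the same way, up to 58 mm either side of mid-scale.
- green_clip: Green clip, 20 mm long along y, 12 wide, 3 high, fixed on the deck beside the scale slot of the yellow-block heater, on its -x side (40 mm from the wheel); origin under its middle, at deck height; axes as yellow_rim. A like white clip sits on the other side of mid-scale and is not the target; the green one may be on either side.
- blue_pointer (a point): Red pointer of the other heater, alike but with a blue tube block (it has its own wheel, scale and clips, of no concern). Its setting must stay. Both heaters are white, fixed, 200 x 200 mm and 80 mm high, side by side in either order.

How it is judged (in metres and radians):
At the end, for the whole second after the job is handed in: The red pointer of the yellow-block heater stands at the green clip, within 10 mm of its middle along the scale (y of yellow_pointer in the frame of green_clip between -0.01 and 0.01 m); the robot touches nothing.
It fails at once if the pointer of the blue-block heater is moved by more than 8 mm (distance of blue_pointer from where it was at the start of the episode above 0.008 m).
It also fails if it takes over 35 s, if anything falls off the work surface, if the arm or the gripper's body presses on something with over 40 N, if the wrist force passes 120 N, or if a joint passes its speed limit or range.

## Working session

There is one attempt and no reset: what is moved stays moved. The work goes in short steps, each a Python script; the robot and the scene stay as the last script left them, time stands still between calls to the robot, and variables do not carry over. Pictures are saved under pics/ and viewed, and the job is handed in when it is done.

```bash
mkdir -p pics; cat > h.py <<'E'
import numpy as np, cv2
from bench import env
from scipy.spatial.transform import Rotation as R
def snap(n,tag):
    f=env.grab_frame(n); cv2.imwrite(f'pics/{tag}.png',f['frame'][:,:,::-1]); np.save(f'{tag}.npy',f,allow_pickle=True); return f
def load(tag): return np.load(f'{tag}.npy',allow_pickle=True).item()
def rot(o):
    o=np.array(o,float)
    if o.shape==(3,3): return o
    if o.size==4: print('quat?',o)
    return R.from_euler('xyz',o,degrees=True).as_matrix()
def ray(f,u,v):
    fl=200/np.tan(np.radians(f['vfov'])/2)
    K=np.array([[fl,0,f['cx']],[0,fl,f['cy']],[0,0,1.]])
    p=cv2.undistortPoints(np.array([[[u,v]]],float),K,np.array(f['distortion'],float))[0,0]
    return np.array(f['eye']),rot(f['orientation'])@np.array([p[0],-p[1],-1.])
def atz(f,u,v,z):
    e,d=ray(f,u,v); return e+d*(z-e[2])/d[2]
def atd(f,u,v):
    e,d=ray(f,u,v); return e+d*f['depth'][int(round(v)),int(round(u))]
def crop(f,tag,x0,x1,y0,y1,s):
    cv2.imwrite(f'pics/{tag}.png',cv2.resize(f['frame'][y0:y1,x0:x1,::-1],None,fx=s,fy=s,interpolation=cv2.INTER_CUBIC))
E
python3 - <<'E'
from h import *
for n in('scene','top'):
    f=snap(n,n+'0'); print({k:v for k,v in f.items() if k not in('frame','depth')})
E
```

```text
{'vfov': 47.31549695569253, 'cx': 319.4791053894673, 'cy': 199.6119958254503, 'distortion': array([-0.03966525,  0.        ,  0.        ,  0.        ,  0.        ]), 'eye': array([0.86864534, 0.42248564, 0.6650624 ]), 'orientation': array([ 43.86242908,  -0.67820782, 144.71693074])}
{'vfov': 44.61986406267549, 'cx': 328.26358571483524, 'cy': 206.16578311016931, 'distortion': array([-0.11624952,  0.        ,  0.        ,  0.        ,  0.        ]), 'eye': array([ 0.45552372, -0.02063015,  0.88994651]), 'orientation': array([  8.43732195,  -0.46511863, -91.0991966 ])}
```

View pics/scene0.png

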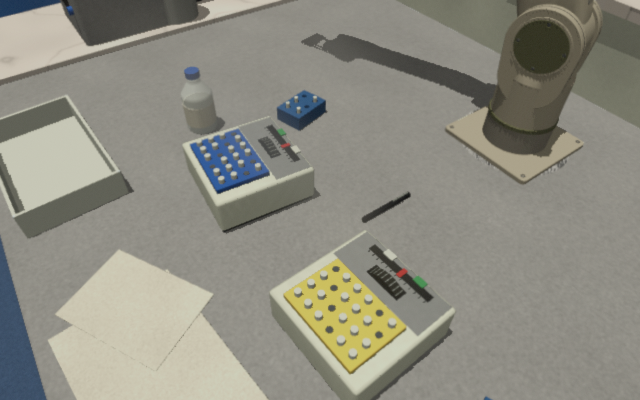

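View pics/top0.png

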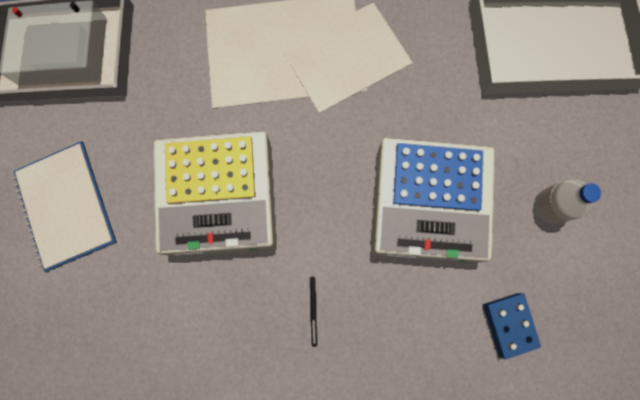

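The yellow heater is on the left in the top view (+y side). Its wheel is near (212,220), its pointer near (210,238), and the green clip near (194,245), with the white clip near (232,242). I'll enlarge this area.

```bash
python3 - <<'E'
from h import *
f=load('top0'); crop(f,'c1',150,280,195,260,6)
f=load('scene0'); crop(f,'c2',350,450,230,310,8)
E
```

```text
(no output)
```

View pics/c1.png

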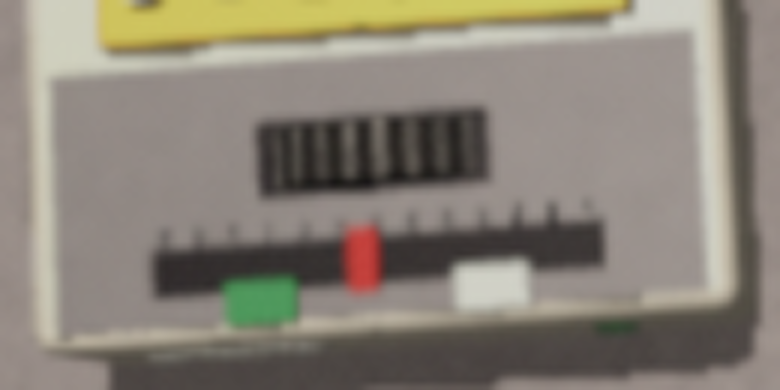

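View pics/c2.png

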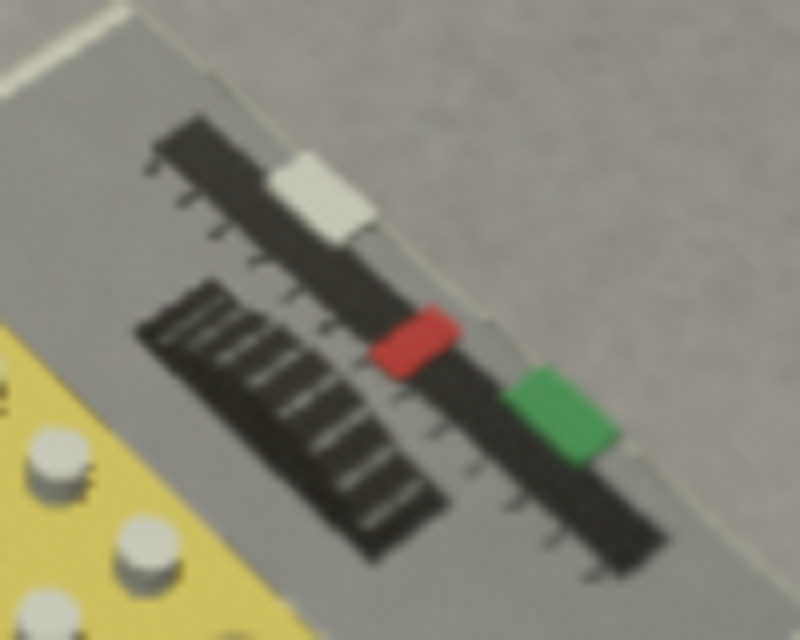

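In the top crop, the slot runs from (155,275) to (603,242). The pointer is at (363,259), the green clip's top at (262,302) and the wheel's middle at (374,152).

```bash
python3 - <<'E'
from h import *
f=load('top0'); g=load('scene0')
T=lambda a,b,z:atz(f,150+(a+.5)/6-.5,195+(b+.5)/6-.5,z)
S=lambda a,b,z:atz(g,350+(a+.5)/8-.5,230+(b+.5)/8-.5,z)
A,B=T(155,275,.08),T(603,242,.08)
C,D=S(178,132,.08),S(644,556,.08)
for A,B,p,c in((A,B,T(363,259,.08),T(262,302,.083)),(D,C,S(416,343,.08),S(562,415,.083))):
    y=(A-B)/np.linalg.norm(A-B); x=np.array([y[1],-y[0],0]); m=(A+B)/2
    print('mid',m,'len',np.linalg.norm(A-B),'yaw',np.degrees(np.arctan2(-y[0],y[1])),'ptr',(p-m)@y,(p-m)@x,'clip',(c-m)@y,(c-m)@x,'diff',(c-p)@y,'wheel',m+x*.028)
print('hole/crown',T(374,152,.085),T(374,152,.092), f['depth'][220,212],atd(f,212,220),atd(f,165,225),atd(f,210,238))
print(env.read_tcp_rot(),env.read_t())
for yaw in(0,90,-90,180):
  print(yaw,env.ik([.36,.18,.12],[180,0,yaw]))
E
```

```text
mid [0.52569231 0.16502673 0.08      ] len 0.12651061747647446 yaw 3.332321098481611 ptr 0.004173554301925314 0.0002180113510783045 clip 0.03238600666863376 -0.009985539115921977 diff 0.028212452366708447 wheel [0.55364497 0.16665429 0.08      ]
mid [0.52505089 0.16411538 0.08      ] len 0.12619404795208589 yaw 3.3001264999892634 ptr 0.003302258617223174 -0.0009307861023465677 clip 0.033365378565760835 -0.009083317001361458 diff 0.030063119948537664 wheel [0.55300446 0.16572723 0.08      ]
hole/crown [0.55505444 0.16534897 0.085     ] [0.55418889 0.16373165 0.092     ] 0.8016321 [0.55403613 0.16356868 0.09209254] [0.54846423 0.247137   0.07885128] [0.52480604 0.16813177 0.08515817]
[-9.00038677e+01  6.76810965e-02 -7.59157014e+01] 0.1
0 [-65.90399049  54.20234126   7.75851632  91.94065836  32.22770129
 116.65435102 -67.05389242]
90 None
-90 None
180 [  31.59436762   41.1944987   -12.7674966   126.43813327  -66.75976393
   87.30204382 -105.25528957]
```

The two cameras agree: the pointer has to move about +29 mm in y, and the wheel crown is at about (0.5535, 0.166, 0.092) with yaw 3.3°. I'll approach with the fingers shut and the jaws along y.

```bash
cat >> h.py <<'E'
yaw=np.radians(3.3); Y=np.array([-np.sin(yaw),np.cos(yaw),0]); X=np.array([np.cos(yaw),np.sin(yaw),0])
W=np.array([.5535,.1660,0])
P=lambda s,z: W+Y*s+np.array([0,0,z])
E
python3 - <<'E'
from h import *
print(env.read_joint_pos())
for y in(93.3,-86.7): print(y,env.ik(P(-.012,.2),[-90,0,y]),env.ik(P(-.012,.2),[-90,0,y]) is not None)
E
```

```text
[74.62211103 19.06885566 -3.70689584 83.69867371  1.23861384 77.34013839
 -5.0705245 ]
93.3 [ 33.24930759  29.57508367 -70.66412788  90.7336521   28.22818778
  79.9478688   53.1686906 ] True
-86.7 [  26.56126475   23.64200523  -58.93268166   90.99642593   20.63169035
   77.1238785  -121.60347067] True
```

```bash
python3 - <<'E'
from h import *
env.command_gripper(0.0)
q=np.array(env.read_joint_pos()); q[0]=-18; q[1]-=3
env.move_j(q); print(env.read_t(),env.read_tool_pos(),env.read_tcp_rot())
for y in(93.3,-86.7): print(y,env.ik(P(-.012,.15),[-90,0,y]))
E
```

```text
4.7917 [0.59989764 0.17893272 0.25530407] [-89.94883513  -3.00061706  16.60686669]
93.3 [ -9.4770336   16.30479554 -12.54087648  96.34536304   3.77615644
  67.7625319   70.34057488]
-86.7 [ -26.75000133   15.55770774    7.86171902   97.32871308   -2.27958399
   67.26898702 -104.99168129]
```

```bash
python3 - <<'E'
from h import *
o=[-90,0,93.3]
env.movep(P(-.012,.12),o); print(env.read_t(),env.read_tool_pos(),env.read_opening())
f0=np.array(env.read_wrist_force()); print(f0)
env.move_linear(P(-.012,.096),feed=.1)
for z in(.092,.090,.0885,.087):
    env.move_linear(P(-.012,z),feed=.03); F=env.read_wrist_force()-f0; print(z,env.read_tool_pos(),F)
    if F[2]>6.5: break
print(env.read_t())
snap('scene','s1'); crop(load('s1'),'c3',330,460,220,320,6)
E
```

```text
5.9833 [0.55462407 0.15399354 0.12046555] 0.009813030062533212
[-0.46794304  0.22948921  0.78526241]
0.092 [0.55438473 0.15406376 0.09226227] [-0.08064332  0.712526    0.12772165]
0.09 [0.55448296 0.15410418 0.09031846] [ 1.39715391 -0.1546013   2.08533869]
0.0885 [0.55445406 0.15410453 0.08876467] [ 0.27080792 -1.40792122  3.85991664]
0.087 [0.5545294  0.15411967 0.08739178] [ 0.83275418 -0.76270509  5.2922851 ]
7.4083
```

View pics/c3.png

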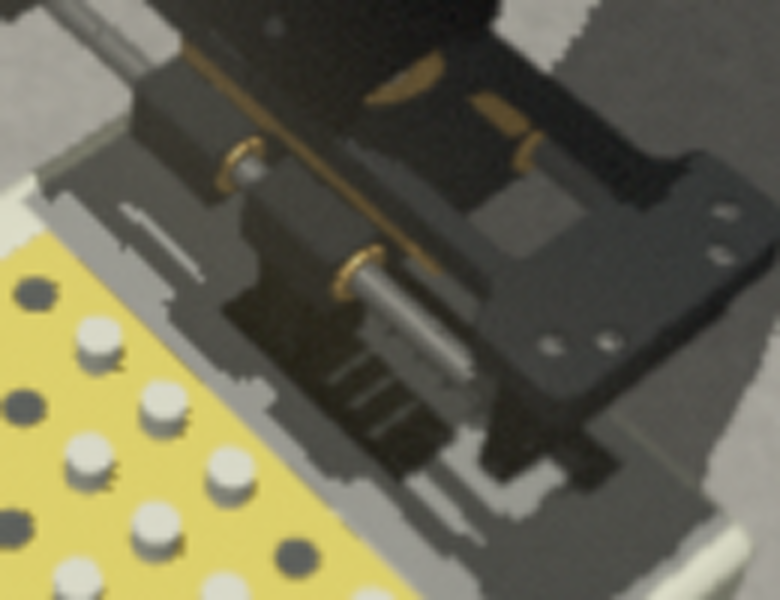

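The fingertip sits on the wheel near (330,330) in the crop, at about 5.3 N, which is about 4 mm pressed. I'll drag it +y at this depth, then lift and look.

```bash
python3 - <<'E'
from h import *
env.move_linear(P(-.012,.0866),feed=.03)
for s in(0,.013):
    env.move_linear(P(s,.0866),feed=.03); print(env.read_tool_pos(),env.read_wrist_force())
env.move_linear(P(.013,.12),feed=.1)
env.move_linear(P(.013,.12)+X*.1+[0,0,.06],feed=.2)
f=snap('top','t2'); snap('scene','s2'); print(env.read_t())
crop(f,'c4',150,280,195,260,6); crop(load('s2'),'c5',350,450,230,310,8)
E
```

```text
[0.55382024 0.16661735 0.08721739] [-0.70224848  1.01422785  7.04862065]
[0.55302843 0.17987547 0.08710013] [0.03284085 1.56283871 5.8593331 ]
10.1583
```

View pics/c4.png

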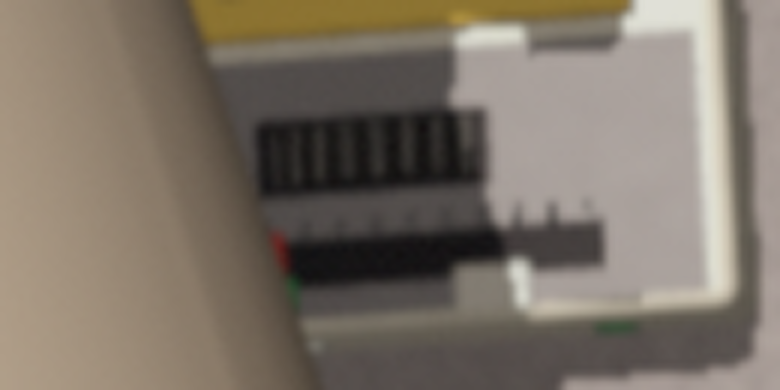

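View pics/c5.png

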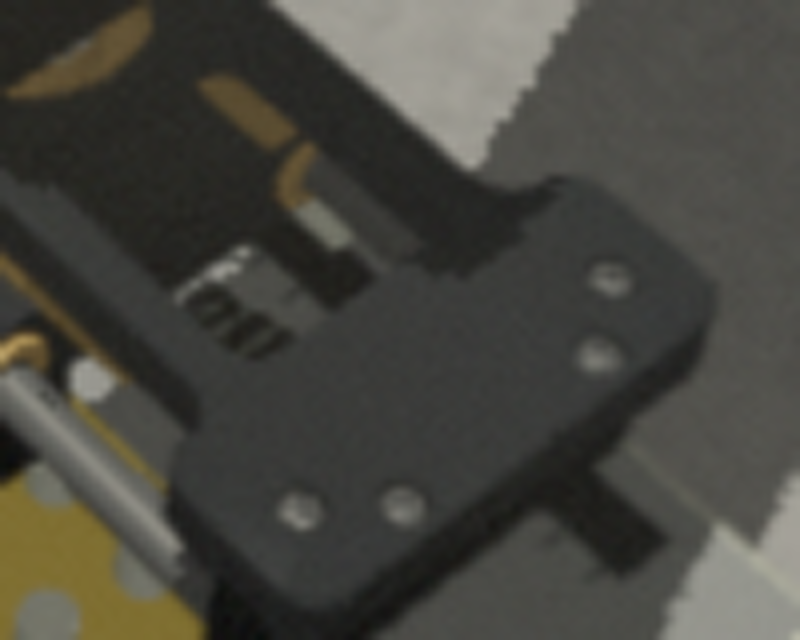

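The pointer's right edge moved from x≈382 to x≈288 in the crop, about 26 mm. The clip is partly hidden, so I'll clear the arm for a proper check.

```bash
python3 - <<'E'
from h import *
p=np.array(env.read_tool_pos()); p[2]=.25
env.move_linear(p,feed=.25)
q=np.array(env.read_joint_pos()); q[0]+=40; env.move_j(q)
print(env.read_t(),env.read_tool_pos())
f=snap('top','t3'); snap('scene','s3')
crop(f,'c6',150,280,195,260,6); crop(load('s3'),'c7',350,450,230,310,8)
E
```

```text
12.2833 [ 0.61849527 -0.27486466  0.250969  ]
```

View pics/c6.png

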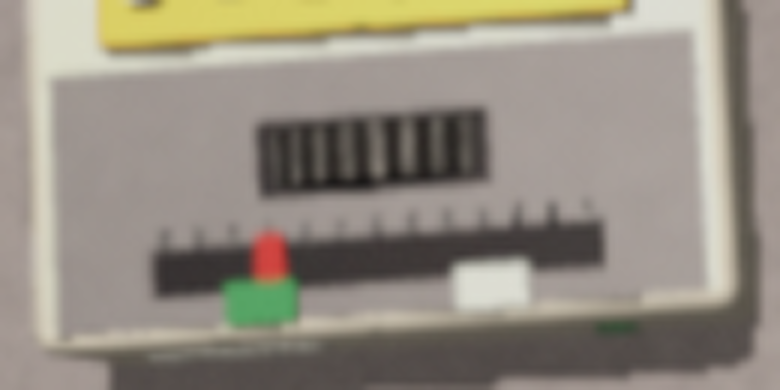

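View pics/c7.png

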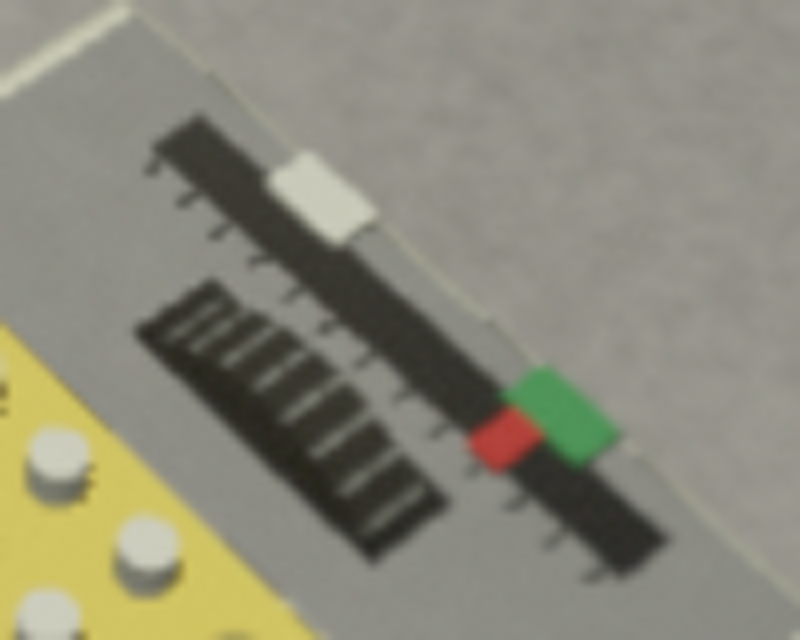

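View pics/t3.png

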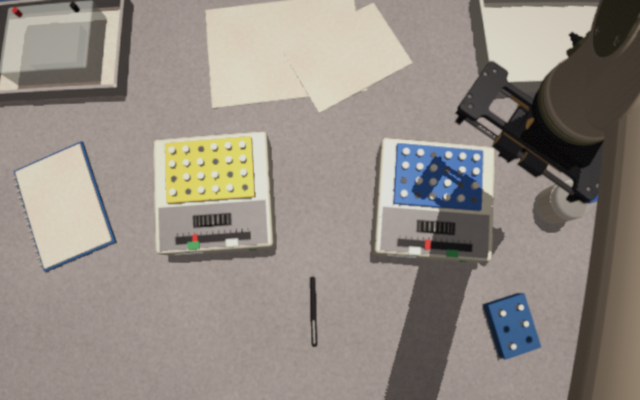

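The pointer now stands beside the green clip, at (270,258) against (262,302) in the crop. It's about 2 to 4 mm short of the middle, well inside ±10 mm. The blue heater's pointer is unchanged at (428,245). The arm is clear at z = 0.25.

```bash
python3 - <<'E'
from h import *
f=load('top0');g=load('top0' if 0 else 't3')
T=lambda a,b,z:atz(g,150+(a+.5)/6-.5,195+(b+.5)/6-.5,z)
print((T(270,265,.08)-T(262,302,.083))@Y)
def red(f):
    a=f['frame'][230:260,400:460].astype(int); m=(a[...,0]>120)&(a[...,1]<90); return np.argwhere(m).mean(0),m.sum()
print(red(f),red(g)); print(env.read_wrist_force(),env.read_t())
env.hand_in()
E
```

```text
-0.0018914529925180203
(array([14.32758621, 27.39655172]), np.int64(58)) (array([14.32758621, 27.25862069]), np.int64(58))
[-0.24273689 -0.36415254  0.37512816] 12.3833
the job is handed in; nothing more can be done
```

I rolled the yellow-block heater's thumbwheel with shut fingers, pressed about 4–5 mm at 5–7 N, in one +y stroke of about 25 mm. Then I lifted off, moved the arm clear and handed in at 12.4 s.

- **Pointer position:** the last pictures show the red pointer beside the green clip. The top view puts it about 2 mm short of the clip's middle; a rougher estimate from the scene view says about 4 mm short. Both are inside the ±10 mm limit, so I made no second stroke.
- **Blue heater:** its pointer is unchanged to within 0.2 pixel (well under 1 mm).
- **Contact:** the wrist force was near zero and the arm stood clear at hand-in.

No check failed.

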